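# Uncover the tray, find the brass spigot, lay it on the photo plinth

### The job

The brass spigot is in one of the three pockets hidden under the loose aluminium cover of the black accessory tray. Push the cover along its channel, flat on the tray all the way, until all three pockets are open, without letting it drop off the far end, and leave it there. Then lift the brass spigot out and lay it lengthwise on the grey mark on the white photo plinth, setting it down rather than dropping it; leave the two other parts in their pockets and the camera lens where they are.

Things in the scene. Friction and masses are not known exactly. Their poses are not given: they have to be found in the camera images.
- tray: Fixed tray, 146 (its x) x 460 (its y) mm; origin at the centre of its underside, on the table. Three open-topped pockets at y = -185, -100, -15 mm, each 132 (x) x 80 (y) mm inside; grey floor 6 mm, tops of the walls between them 41 mm above the table. Side rails, 7 mm thick, 50 mm high, run all along at x = -69.5 and +69.5 mm: a 132 mm channel, open at both ends, where the cover slides along y.
- tray_deck (a point): Centre of the tray's flat solid deck (same axes as the tray), on its top, 41 mm above the table and level with the pocket walls, between the rails; it runs from tray y = +25 mm (edge of the last pocket) to +230 mm (end of the tray). The opened cover comes to lie here.
- cover: Loose aluminium plate in the tray's channel, 126 (x) x 256 (y) x 4 mm, 0.35 kg, slides with a few N; origin at the centre of its underside, axes like the tray's. At the start it covers all pockets (origin near tray y = -98 mm). They are open with its origin beyond tray y = +150 mm; it then overhangs the deck's end a little but lies stably. Beyond about +225 mm it tips off.
- cover_flange (a point): Centre of the cover's yellow upright flange, along its -y edge: 100 mm long in x, 4 mm thick, top 24 mm above the cover's underside (65 mm above the table); this point is 14 mm above that underside. Pushing its outer (-y) face towards +y opens the tray.
- spigot_mid (a point): Centre of the brass spigot: a lying bar 110 mm long along its x, square 20 x 20 mm body in the middle 70 mm, 16 mm round studs at both ends, about 0.25 kg. It lies flat on the floor of one of the pockets, its x along the tray's x within 0.1 rad; this point is 10 mm above its underside.
- red_jaw: Red plastic clamp jaw, 80 x 34 x 24 mm, in another pocket; origin at the centre of its underside. Not needed.
- black_rail: Black plastic mounting rail, 100 x 30 x 12 mm, in the remaining pocket; origin at the centre of its underside. Not needed.
- mark (a point): Centre of the flat grey mark (130 along x, 40 mm along y) on top of the fixed white photo plinth (180 along x, 110 along y, 24 mm high); the point is on the top surface. x is the mark's long direction.
- lens: Black camera lens standing upright on the table, 74 mm diameter, 85 mm high; origin at the centre of its underside. Leave it alone.
There are look-alikes about, which are no part of the job. Leave any green look-alike of the part that bears mark alone.

How it is judged:
By the outcome, as a careful person would: the job done as asked, in the order asked, and still so for the second after the job is handed in, with the robot touching nothing.
It also fails if it takes over 61 s, if anything falls off the work surface, if the arm or the gripper's body presses on something with over 40 N, if the wrist force passes 120 N, or if a joint passes its speed limit or range.

### The arm

A 6-joint arm with a two-finger parallel gripper is mounted at the origin on the work surface. World frame = base frame: x ahead of the robot, y to its left, z up, the work surface at z = 0. Lengths are in m, angles in rad, forces in N, time in s.
With the tool pointing down it reaches from about 0.35 to 0.975 m from the base axis. Payload 7.1 kg.
Tool frame: the origin (TCP) lies on the centre line of the jaws, within the pads' length; the fingertips stand 14 mm ahead of it and the grasp point (between the pads) lies 5 mm behind it (manip.tcp_to_tips is the distance from the TCP to the fingertips, in m); z points along the fingers, y is the line along which they close (so a half turn about z gives the same grasp; the last joint's range is limited). The gripper opens to 88 mm and grips with 3 to 60 N. Pads are 20 mm wide; open, the fingers measure 115 mm over their backs; the gripper's body (75 mm by 178 mm) begins 61 mm behind the grasp point.
Start: joints at [-1.16, 0.423, 1.63, -0, 1.089, -0.019], TCP at [0.26, -0.568, 0.237] pointing down, gripper open.
Joint ranges: [-3, 3], [-0.9, 2.11], [0.09, 2.58], [-1.31, 4.45], [0.11, 2.69], [-2.54, 2.54]. Speed limits (rad/s): [2.39, 2.39, 3.01, 3.14, 3.14, 3.14].

### API

Orientations are given as a unit quaternion [w, x, y, z].
In Python, from workcell import manip, vision, ticket gives the robot as it stands.
- The arm moves only by the tool arm_command, never from a script. Its argument "targets" is a list of rows, each a list of 7 numbers: the turn, a rotation vector about the world's x, y, z in degrees, then the shift along the world's x, y, z in mm, then the opening, from 0 (shut) to 1 (fully open). A call has 1 to 20 rows; each row is the pose to reach, as a shift and turn from the pose commanded when the call began; what a row does not reach only later rows make up. A row lasts 1/12 s, in which the tool goes at most 41.7 mm and 7.16 degrees, less where a joint would pass 70% of its speed; a pose out of reach is approached as far as the arm can. A call with a gripper value outside its range is refused whole. The fingers move at their own pace and stop on an object; "force" is the grip in N (left out, the last holds). Time passes only in rows, so rows that repeat a pose let the fingers close. It gives the time, the measured TCP pose, the force, the opening and the grip force at its end, in the units of the state.
- manip.get_state(): the state, without advancing time (a new reading comes with each control period).
- vision.read_camera(name): name is "scene" or "side" or "wrist"; returns the picture (480x640x3 uint8, red, green, blue); there is no depth.
- vision.camera_info(name): a dict with "vfov" (degrees; the focal length in pixels is half the picture's height over the tangent of half this angle, whatever the lens; pixels are square), "cx", "cy" (the principal point, pixels), "dist" ([k1, k2, p1, p2, k3] as OpenCV has them; the pictures are not rectified), "R" (3x3) and "t" (3): a world point X has camera coordinates R X + t. Camera axes: x right, y down, z forward; pixel columns grow to the right and rows downward; lengths in m; the calibration is good to about 2 mm. A picture is of the moment at which its call begins: read the wrist's pose just before it. camera_info takes no time and is no camera call; for the wrist camera it gives the pose at the moment of the call.
- ticket.finish_job(): hands the job in; it is judged then, once.
The state is a dict: "time_s": time; "q": joint angles; "qd": joint speeds; "joint_torque": joint torques, N m; "tool_pos": TCP position; "ee_rot": TCP orientation; "contact_force": force on the tool from outside, world axes, zero at the start; "moment": the same for the moment, N m; "width": finger opening in m; "finger_force": force on a finger pad.
Only numpy, scipy, OpenCV 4.12 (cv2) and the standard library are available. Lean on these libraries where they do the work, as an engineer would, in place of code of your own. Each camera call takes 0.05 s, during which the arm holds its last target. There are 200 camera calls.

## Working session

There is one attempt and no reset: what is moved stays moved. The work goes in short steps, Python scripts to look and compute and a tool call to move; the robot and the scene stay as the last step left them, time stands still between calls to the robot, and variables do not carry over. Pictures are saved under pics/ and viewed, at most 10 in all, crops included, and the job is handed in when it is done.

Besides the shell and the picture viewer there is one more tool, called after "Call:" by a JSON object that holds its "op" and its "data". arm_command: Moves the arm, as the interface text tells. Its arguments: {"type":"object","properties":{"targets":{"type":"array"},"force":{"type":"number"}},"required":["targets"]}

```bash
mkdir -p pics; cat > h.py <<'E'
import numpy as np, cv2
from workcell import manip, vision, ticket
def K(i):
    f=240/np.tan(np.radians(i["vfov"])/2); return np.array([[f,0,i["cx"]],[0,f,i["cy"]],[0,0,1]])
def world(i,px,z):
    "pixels -> world points on plane z"
    n=cv2.undistortPoints(np.array(px,float).reshape(-1,1,2),K(i),np.array(i["dist"])).reshape(-1,2)
    R=np.array(i["R"]);t=np.array(i["t"]);c=-R.T@t
    d=np.c_[n,np.ones(len(n))]@R
    return c+d*((np.broadcast_to(z,len(n))-c[2])/d[:,2])[:,None]
def snap(name,out):
    i=vision.camera_info(name); im=vision.read_camera(name)
    cv2.imwrite("pics/"+out,im[:,:,::-1]); return i,im
E
python3 - <<'E'
from h import *
for n in("scene","side"):
    i,_=snap(n,n+"1.png"); print(n,i["vfov"],-np.array(i["R"]).T@i["t"])
s=manip.get_state();print(s["time_s"],s["tool_pos"],s["ee_rot"],s["width"])
E
```

```text
scene 57.056008808252734 [1.23518033 0.50210026 0.72670564]
side 57.2218807128989 [0.3406324  0.6899989  0.78702644]
0.1 [ 0.26026963 -0.56769453  0.23596363] [-7.06589895e-04  9.76999762e-01  2.13239183e-01 -1.28088374e-04] 0.08797282569795568
```

View pics/scene1.png

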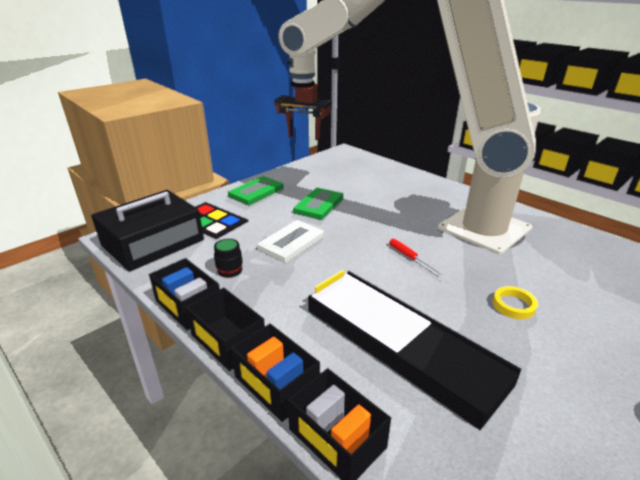

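View pics/side1.png

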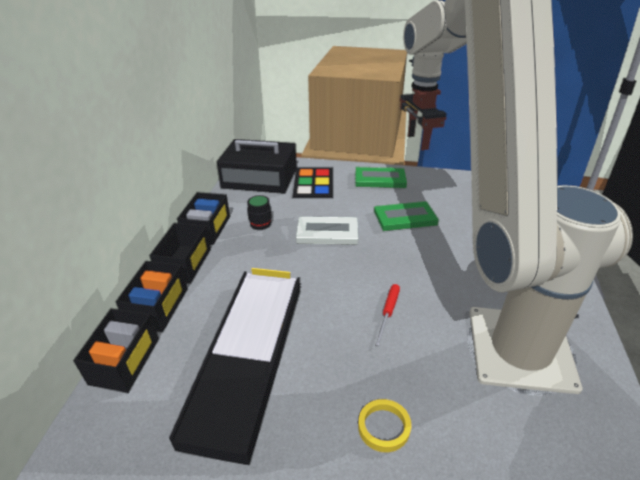

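The scene view shows the tray with its cover (yellow flange near 330,282), and the white plinth at (290,240) with the lens at (228,257) beside it. The side view has the flange at (271,273) and the plinth at (327,230). I'll enlarge both views to read the corners.

```bash
python3 - <<'E'
import cv2
a=cv2.imread("pics/scene1.png")[210:430,245:525]; cv2.imwrite("pics/sc.png",cv2.resize(a,None,fx=2.7,fy=2.7,interpolation=cv2.INTER_CUBIC))
a=cv2.imread("pics/side1.png")[205:465,160:370]; cv2.imwrite("pics/si.png",cv2.resize(a,None,fx=2.3,fy=2.3,interpolation=cv2.INTER_CUBIC))
E
```

```text
(no output)
```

View pics/sc.png

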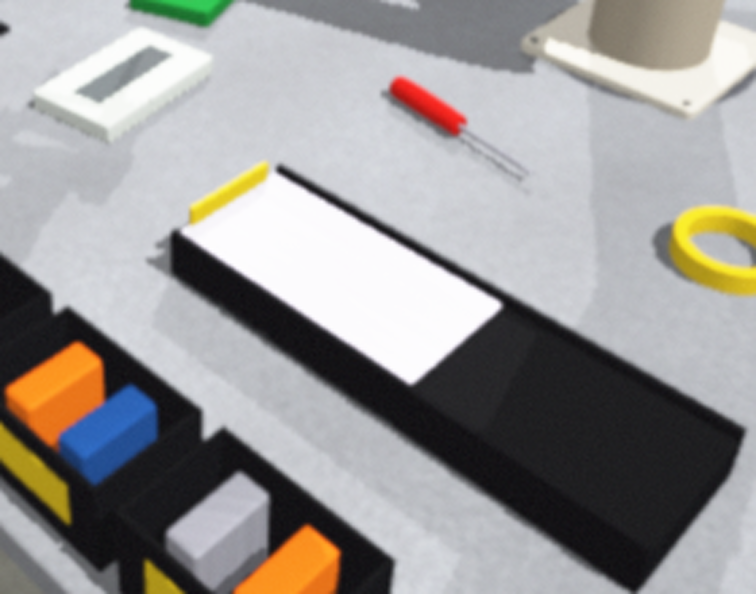

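View pics/si.png

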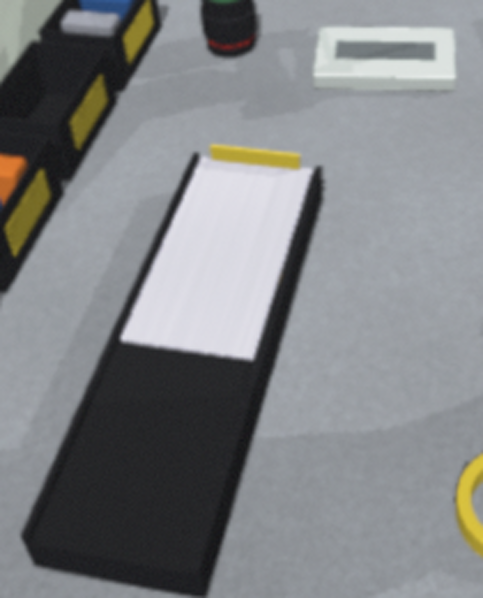

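The scene crop shows the flange top from (192,209) to (267,163), the cover's front edge from (410,384) to (500,304), and the mark near (125,74). The side crop shows the flange top from (211,146) to (300,154), the cover's front edge from (121,341) to (254,360), and the mark's corners near (337,43) and (436,59).

```bash
python3 - <<'E'
from h import *
np.set_printoptions(precision=4,suppress=True)
S=dict(scene=((245,210),2.7,[(192,209),(267,163),(410,384),(500,304),(174,232),(743,430)],[(35,95),(142,28),(212,62),(107,127)],[(78,95),(145,46),(172,49),(105,101)]),
 side=((160,205),2.3,[(211,146),(300,154),(121,341),(254,360),(195,154),(320,168),(26,538)],[(320,29),(453,27),(456,79),(315,80)],[(337,43),(435,43),(436,59),(337,58)]))
for n,(o,k,a,b,c) in S.items():
    i=vision.camera_info(n); f=lambda p:(np.array(p)+.5)/k-.5+np.array(o)
    w=world(i,f(a),[.065,.065,.045,.045]+[.05]*(len(a)-4))
    print(n,"\n",w); fl=w[:2].mean(0);e=w[2:4].mean(0);d=e-fl
    print("lenfl",np.linalg.norm(w[1]-w[0]),"mid",fl,"edge",e,"L",np.linalg.norm(d[:2]),"y-axis deg",np.degrees(np.arctan2(d[1],d[0])))
    for q in(b,c):
        w=world(i,f(q),.024);u=w[0]-w[1] if n=="side" else w[0]-w[1];print(w.mean(0),np.linalg.norm(np.roll(w,-1,0)-w,axis=1),"x deg",np.degrees(np.arctan2(u[1],u[0])), np.degrees(np.arctan2(*(w[3]-w[2])[1::-1])))
E
```

```text
scene 
 [[ 0.6577 -0.1001  0.065 ]
 [ 0.5594 -0.1004  0.065 ]
 [ 0.6703  0.1529  0.045 ]
 [ 0.5458  0.151   0.045 ]
 [ 0.6786 -0.1014  0.05  ]
 [ 0.5373  0.352   0.05  ]]
lenfl 0.0982339472916786 mid [ 0.6086 -0.1003  0.065 ] edge [0.6081 0.152  0.045 ] L 0.252237387352685 y-axis deg 90.11418697216138
[ 0.5103 -0.3589  0.024 ] [0.1825 0.113  0.1702 0.1022] x deg 8.686465619971445 5.264368885305751
[ 0.5039 -0.3653  0.024 ] [0.1245 0.0321 0.1295 0.0323] x deg 12.301478164205248 13.038627060393784
side 
 [[ 0.6558 -0.102   0.065 ]
 [ 0.5568 -0.1049  0.065 ]
 [ 0.668   0.1533  0.045 ]
 [ 0.5421  0.1526  0.045 ]
 [ 0.676  -0.1025  0.05  ]
 [ 0.5348 -0.1025  0.05  ]
 [ 0.6725  0.3534  0.05  ]]
lenfl 0.09905480142614279 mid [ 0.6063 -0.1034  0.065 ] edge [0.6051 0.153  0.045 ] L 0.2563814452308649 y-axis deg 90.26904141122726
[ 0.5028 -0.3607  0.024 ] [0.178  0.1153 0.176  0.1128] x deg 10.591999241175058 9.789920482990341
[ 0.5033 -0.3655  0.024 ] [0.1284 0.0356 0.127  0.0335] x deg 9.079473165928164 8.111479091534521
```

Call:
{"op": "arm_command", "data": {"targets": [[0, 0, 65.4, 347, 433, -60, 0.68], [0, 0, 65.4, 347, 433, -60, 0.68], [0, 0, 65.4, 347, 433, -60, 0.68], [0, 0, 65.4, 347, 433, -60, 0.68], [0, 0, 65.4, 347, 433, -60, 0.68], [0, 0, 65.4, 347, 433, -60, 0.68], [0, 0, 65.4, 347, 433, -60, 0.68], [0, 0, 65.4, 347, 433, -60, 0.68], [0, 0, 65.4, 347, 433, -60, 0.68], [0, 0, 65.4, 347, 433, -60, 0.68], [0, 0, 65.4, 347, 433, -60, 0.68], [0, 0, 65.4, 347, 433, -60, 0.68], [0, 0, 65.4, 347, 433, -60, 0.68], [0, 0, 65.4, 347, 433, -60, 0.68], [0, 0, 65.4, 347, 433, -100, 0.68], [0, 0, 65.4, 347, 433, -140, 0.68], [0, 0, 65.4, 347, 433, -160, 0.68], [0, 0, 65.4, 347, 433, -172, 0.68], [0, 0, 65.4, 347, 433, -172, 0.68]]}}

```text
time_s: 1.68
tool_pos: [0.6053, -0.135, 0.0618]
ee_rot: [-0.002, 0.707, 0.707, -0.001]
contact_force: [-0.2, -0.2, -0.0]
width: 0.0601
finger_force: 0.0
```

```bash
python3 - <<'E'
from h import *
s=manip.get_state();print(s["time_s"],s["tool_pos"],s["ee_rot"],s["width"],s["q"],s["contact_force"])
for n in("side","scene"):snap(n,n+"2.png")
a=cv2.imread("pics/side2.png")[190:340,200:350];b=cv2.imread("pics/scene2.png")[220:370,260:410]
cv2.imwrite("pics/c2.png",cv2.resize(np.hstack([a,b]),None,fx=2.6,fy=2.6))
E
```

```text
1.6833 [ 0.60533508 -0.13501635  0.06180667] [-0.00222947  0.70702588  0.70718274 -0.00141596] 0.06005225478562515 [-2.38591947e-01  6.50665914e-01  1.72425420e+00 -1.44939649e-04
  7.71953809e-01 -2.38709658e-01] [-0.17806934 -0.24692262 -0.04680433]
```

View pics/c2.png

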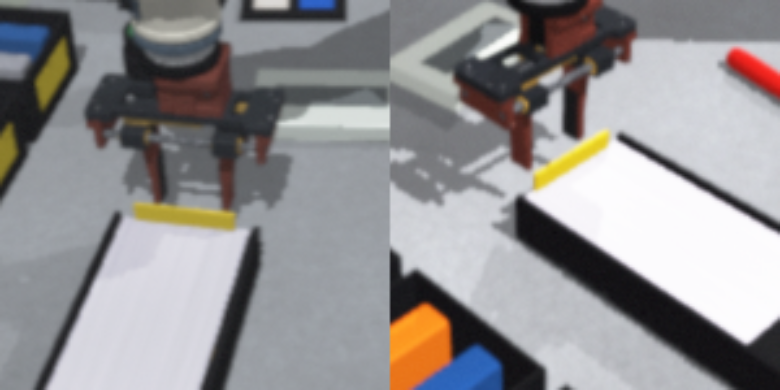

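Both fingers stand squarely behind the flange, 2 to 3 cm back and clear of it. Next I'll push, with the tips raised a few mm.

Call:
{"op": "arm_command", "data": {"targets": [[0, 0, 0, 0, 6, 4, 0.68], [0, 0, 0, 0, 16, 4, 0.68], [0, 0, 0, 0, 24, 4, 0.68], [0, 0, 0, 0, 32, 4, 0.68], [0, 0, 0, 0, 42, 4, 0.68], [0, 0, 0, 0, 56, 4, 0.68], [0, 0, 0, 0, 72, 4, 0.68], [0, 0, 0, 0, 88, 4, 0.68], [0, 0, 0, 0, 104, 4, 0.68], [0, 0, 0, 0, 120, 4, 0.68], [0, 0, 0, 0, 136, 4, 0.68], [0, 0, 0, 0, 152, 4, 0.68], [0, 0, 0, 0, 168, 4, 0.68], [0, 0, 0, 0, 184, 4, 0.68], [0, 0, 0, 0, 200, 4, 0.68]]}}

```text
time_s: 3.03
tool_pos: [0.6069, 0.0667, 0.0686]
ee_rot: [-0.0, 0.707, 0.707, -0.0]
contact_force: [0.2, -2.0, 1.5]
width: 0.0594
finger_force: 1.3
```

```bash
python3 - <<'E'
from h import *
snap("scene","scene3.png")
E
```

```text
(no output)
```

View pics/scene3.png

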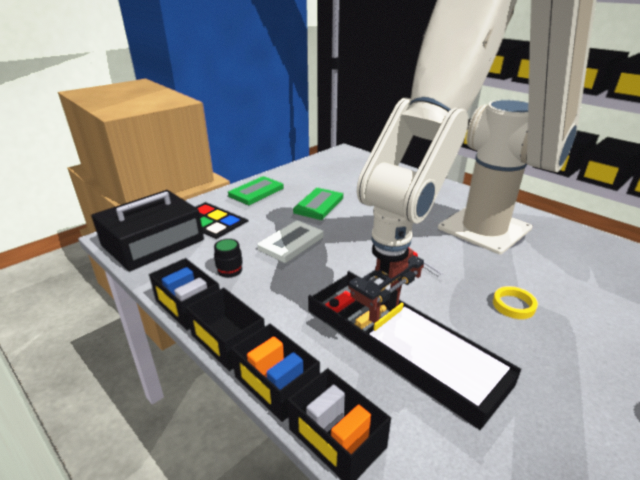

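The cover slides flat. Red jaw is visible in the first pocket and brass in the second. I'll finish the push, back off and rise.

Call:
{"op": "arm_command", "data": {"targets": [[0, 0, 0, 0, 14, 0, 0.68], [0, 0, 0, 0, 30, 0, 0.68], [0, 0, 0, 0, 46, 0, 0.68], [0, 0, 0, 0, 62, 0, 0.68], [0, 0, 0, 0, 76, 0, 0.68], [0, 0, 0, 0, 86, 0, 0.68], [0, 0, 0, 0, 93, 0, 0.68], [0, 0, 0, 0, 98, 0, 0.68], [0, 0, 0, 0, 98, 0, 0.68], [0, 0, 0, 0, 88, 0, 0.68], [0, 0, 0, 0, 68, 5, 0.68], [0, 0, 0, 0, 48, 40, 0.68], [0, 0, 0, 0, 20, 80, 0.68], [0, 0, -7, 0, -10, 120, 0.6], [0, 0, -14, 0, -40, 150, 0.5], [0, 0, -21, 0, -60, 170, 0.45]]}}

```text
time_s: 4.42
tool_pos: [0.607, 0.0044, 0.2385]
ee_rot: [0.0, 0.826, 0.564, 0.0]
contact_force: [0.5, -0.6, -0.7]
width: 0.0433
finger_force: 0.0
```

Call:
{"op": "arm_command", "data": {"targets": [[0, 0, -69, 0, -20, 20, 0.45], [0, 0, -69, 0, -20, 20, 0.45], [0, 0, -69, 0, -20, 20, 0.45], [0, 0, -69, 0, -20, 20, 0.45], [0, 0, -69, 0, -20, 20, 0.45], [0, 0, -69, 0, -20, 20, 0.45], [0, 0, -69, 0, -20, 20, 0.45], [0, 0, -69, 0, -20, 20, 0.45], [0, 0, -69, 0, -20, 20, 0.45], [0, 0, -69, 0, -20, 20, 0.45], [0, 0, -69, 0, -20, 20, 0.45], [0, 0, -69, 0, -20, 20, 0.45]]}}

```text
time_s: 5.42
tool_pos: [0.6071, -0.0142, 0.2567]
ee_rot: [-0.0, 1.0, 0.001, -0.0]
contact_force: [1.1, -0.5, -0.3]
width: 0.0396
finger_force: 0.0
```

```bash
python3 - <<'E'
from h import *
s=manip.get_state();print(s["time_s"],s["tool_pos"],s["ee_rot"],s["width"],s["q"])
i,w=snap("wrist","w4.png"); print(-np.array(i["R"]).T@i["t"]); np.savez("w4.npz",**{k:np.array(v) for k,v in i.items()})
_,b=snap("side","side4.png")
c=np.zeros((480,400,3),np.uint8); x=cv2.resize(b[190:470,150:350],None,fx=1.7,fy=1.7); c[:476,:340]=x[:,:,::-1]
a=w[:,:,::-1]; o=np.hstack([a,c]); cv2.imwrite("pics/c4.png",cv2.resize(o,(800,int(480*800/1040)),interpolation=cv2.INTER_AREA))
E
```

```text
5.4167 [ 0.60712759 -0.01421418  0.25665942] [-1.47605707e-06  9.99999510e-01  9.85008968e-04 -9.60847950e-05] 0.03962726794649036 [-4.30016044e-02  3.75649232e-01  1.65319116e+00 -6.13253111e-06
  1.11294437e+00  1.52582742e+00]
[ 0.69242953 -0.01434238  0.40441369]
```

View pics/c4.png

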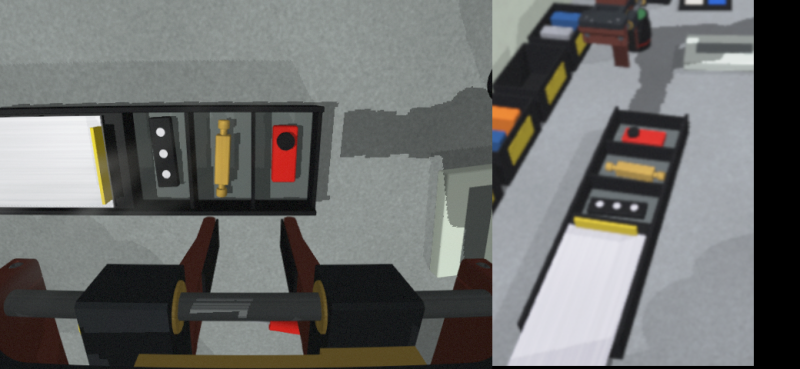

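The wrist view shows all three pockets open: black rail, then the spigot in the middle at about (222,158) in the shrunken view, then the red jaw. The cover lies flat with its flange near x=100. Next I'll measure the spigot.

```bash
python3 - <<'E'
from h import *
i=dict(np.load("w4.npz")); im=cv2.imread("pics/w4.png"); h=cv2.cvtColor(im,cv2.COLOR_BGR2HSV)
def seg(lo,hi,box):
    m=cv2.inRange(h,lo,hi); z=np.zeros_like(m); x0,y0,x1,y1=box; z[y0:y1,x0:x1]=m[y0:y1,x0:x1]; return z
m=seg((12,90,60),(32,255,255),(255,140,325,275))
p=cv2.findNonZero(m).reshape(-1,2); print(len(p),p.min(0),p.max(0))
for r in range(p[:,1].min(),p[:,1].max()+1,5):
    q=p[p[:,1]==r][:,0]; print(r,q.min(),q.max(),end="; ")
q=[]
r=cv2.minAreaRect(p); print(r); print(world(i,cv2.boxPoints(r),.018)); print("c",world(i,[r[0],p.mean(0)],.02))
print(world(i,[p[p[:,1]==p[:,1].min()].mean(0),p[p[:,1]==p[:,1].max()].mean(0)],.016))
f=seg((20,120,60),(35,255,255),(110,140,160,275)); p=cv2.findNonZero(f).reshape(-1,2)
print(p.min(0),p.max(0),"flange",world(i,[(p[:,0].min(),p[:,1].mean()),(p[:,0].max(),p[:,1].mean())],[.065,.065]))
E
```

```text
1731 [279 156] [299 256]
156 284 296; 161 283 298; 166 284 297; 171 286 295; 176 281 299; 181 280 299; 186 280 299; 191 280 299; 196 280 299; 201 280 298; 206 279 298; 211 279 298; 216 279 298; 221 279 298; 226 279 298; 231 279 297; 236 279 297; 241 284 292; 246 281 294; 251 281 294; 256 286 291; ((288.87774658203125, 205.92420959472656), (19.808799743652344, 100.29319763183594), 2.045408248901367)
[[0.54919302 0.0381009  0.018     ]
 [0.66006899 0.03040789 0.018     ]
 [0.65936308 0.00985125 0.018     ]
 [0.54840656 0.01574476 0.018     ]]
c [[0.60699755 0.0231577  0.02      ]
 [0.60753402 0.02304007 0.02      ]]
[[0.65934812 0.02100979 0.016     ]
 [0.54810869 0.02553018 0.016     ]]
[117 165] [145 265] flange [[0.61287194 0.18539674 0.065     ]
 [0.61283147 0.15771671 0.065     ]]
```

Call:
{"op": "arm_command", "data": {"targets": [[0, 0, -2.3, -1, 37, -20, 0.42], [0, 0, -2.3, -1, 37, -60, 0.42], [0, 0, -2.3, -1, 37, -100, 0.42], [0, 0, -2.3, -1, 37, -135, 0.42], [0, 0, -2.3, -1, 37, -165, 0.42], [0, 0, -2.3, -1, 37, -185, 0.42], [0, 0, -2.3, -1, 37, -200, 0.42], [0, 0, -2.3, -1, 37, -212, 0.42], [0, 0, -2.3, -1, 37, -222, 0.42], [0, 0, -2.3, -1, 37, -229, 0.42], [0, 0, -2.3, -1, 37, -233, 0.42], [0, 0, -2.3, -1, 37, -233, 0.42], [0, 0, -2.3, -1, 37, -233, 0.42]]}}

```text
time_s: 6.6
tool_pos: [0.6069, 0.0238, 0.0242]
ee_rot: [-0.0, 1.0, -0.02, 0.0]
contact_force: [0.8, 0.0, 0.0]
width: 0.0371
finger_force: 0.0
```

Call:
{"op": "arm_command", "data": {"targets": [[0, 0, 0, 0, 0, 0, 0.1], [0, 0, 0, 0, 0, 0, 0.1], [0, 0, 0, 0, 0, 0, 0.1], [0, 0, 0, 0, 0, 0, 0.1], [0, 0, 0, 0, 0, 0, 0.1], [0, 0, 0, 0, 0, 0, 0.1], [0, 0, 0, 0, 0, 0, 0.1], [0, 0, 0, 0, 0, 5, 0.1], [0, 0, 0, 0, 0, 12, 0.1], [0, 0, 0, 0, 0, 25, 0.1], [0, 0, 0, 0, 0, 45, 0.1], [0, 0, 0, 0, 0, 70, 0.1], [0, 0, 0, 0, 0, 100, 0.1], [0, 0, 0, 0, 0, 130, 0.1], [0, 0, 0, 0, 0, 150, 0.1], [0, 0, 0, 0, 0, 150, 0.1]], "force": 30}}

```text
time_s: 7.93
tool_pos: [0.6093, 0.0238, 0.1794]
ee_rot: [-0.0, 1.0, -0.02, 0.004]
contact_force: [1.4, 0.0, -1.9]
width: 0.0197
finger_force: 29.9
```

Call:
{"op": "arm_command", "data": {"targets": [[0, 0, 12.3, -5, -15, 20, 0.1], [0, 0, 12.3, -17, -40, 40, 0.1], [0, 0, 12.3, -30, -75, 55, 0.1], [0, 0, 12.3, -46, -110, 55, 0.1], [0, 0, 12.3, -62, -145, 55, 0.1], [0, 0, 12.3, -78, -180, 55, 0.1], [0, 0, 12.3, -94, -215, 55, 0.1], [0, 0, 12.3, -110, -250, 55, 0.1], [0, 0, 12.3, -126, -285, 55, 0.1], [0, 0, 12.3, -142, -320, 55, 0.1], [0, 0, 12.3, -155, -350, 55, 0.1], [0, 0, 12.3, -163, -370, 55, 0.1], [0, 0, 12.3, -167, -379, 55, 0.1], [0, 0, 12.3, -167, -379, 55, 0.1], [0, 0, 12.3, -167, -379, 55, 0.1], [0, 0, 12.3, -167, -379, 55, 0.1]]}}

```text
time_s: 9.27
tool_pos: [0.4397, -0.3539, 0.2283]
ee_rot: [-0.001, 0.996, 0.088, -0.0]
contact_force: [0.2, 0.3, -2.1]
width: 0.0198
finger_force: 29.9
```

```bash
python3 - <<'E'
from h import *
s=manip.get_state();print(s["time_s"],s["tool_pos"],s["ee_rot"],s["width"],s["finger_force"])
i,w=snap("wrist","w5.png"); print(-np.array(i["R"]).T@i["t"]); np.savez("w5.npz",**{k:np.array(v) for k,v in i.items()})
E
```

```text
9.2667 [ 0.43968634 -0.35390193  0.22831367] [-5.14997637e-04  9.96141620e-01  8.77585042e-02 -2.28751972e-04] 0.019762058833818708 29.911586344242096
[ 0.52372031 -0.3395521   0.37605563]
```

View pics/w5.png

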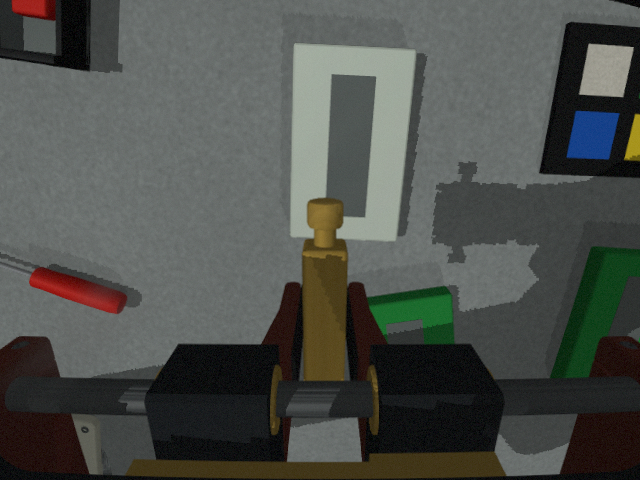

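The mark's corners are (331,74), (377,76) and (365,217), and the plinth's top corners are (294,45), (415,50), (397,241) and (291,236). The spigot is held, and its front stud end is near (325,199).

```bash
python3 - <<'E'
from h import *
np.set_printoptions(precision=4,suppress=True)
i=dict(np.load("w5.npz"))
m=world(i,[(331,74),(377,76),(365,217),(328,195)],.024); p=world(i,[(294,45),(415,50),(397,241),(291,236)],.024)
print(m,p,p.mean(0)); print("mark c from diag",(m[0]+m[2])/2,"size",np.linalg.norm(m[1]-m[0]),np.linalg.norm(m[1]-m[2]))
a=lambda d:np.degrees(np.arctan2(d[1],d[0]))
print(a(m[1]-m[2]),a(m[0]-m[3]),a(p[1]-p[2]),a(p[0]-p[3]),a(m[0]-m[1])-90,a(p[0]-p[1])-90,a(p[3]-p[2])-90)
T=np.array([.4397,-.3539]);u=np.array([np.cos(np.radians(10.1)),np.sin(np.radians(10.1))]);v=np.array([-u[1],u[0]])
e=world(i,[(325,198),(325,241),(325,200)],[.228,.230,.220])[:,:2]-T; print("along/lat",e@u,e@v)
E
```

```text
[[ 0.5661 -0.338   0.024 ]
 [ 0.5718 -0.3788  0.024 ]
 [ 0.4427 -0.3951  0.024 ]
 [ 0.458  -0.3549  0.024 ]] [[ 0.5838 -0.3019  0.024 ]
 [ 0.5988 -0.4071  0.024 ]
 [ 0.4239 -0.4324  0.024 ]
 [ 0.4102 -0.3256  0.024 ]] [ 0.5042 -0.3667  0.024 ]
mark c from diag [ 0.5044 -0.3665  0.024 ] size 0.04113635874635337 0.13007274495986954
7.206207459733171 8.878591331707423 8.217861492606403 7.773724235211507 7.956084886790521 8.13315818764275 7.289524828219868
along/lat [0.0557 0.0377 0.0532] [-0.0009 -0.0009 -0.0009]
```

Call:
{"op": "arm_command", "data": {"targets": [[0, 0, -2, 16, -3, 0, 0.1], [0, 0, -2, 40, -8, -10, 0.1], [0, 0, -2, 58, -11, -30, 0.1], [0, 0, -2, 64, -12, -60, 0.1], [0, 0, -2, 64, -12, -90, 0.1], [0, 0, -2, 64, -12, -120, 0.1], [0, 0, -2, 64, -12, -145, 0.1], [0, 0, -2, 64, -12, -160, 0.1], [0, 0, -2, 64, -12, -170, 0.1], [0, 0, -2, 64, -12, -176, 0.1], [0, 0, -2, 64, -12, -180, 0.1], [0, 0, -2, 64, -12, -182, 0.1], [0, 0, -2, 64, -12, -182, 0.1], [0, 0, -2, 64, -12, -182, 0.1]]}}

```text
time_s: 10.48
tool_pos: [0.504, -0.3675, 0.0477]
ee_rot: [0.001, 0.998, 0.07, 0.001]
contact_force: [0.2, 0.8, -2.0]
width: 0.02
finger_force: 29.9
```

Call:
{"op": "arm_command", "data": {"targets": [[0, 0, 0, 0, 1, -1, 0.1], [0, 0, 0, 0, 1, -2, 0.1], [0, 0, 0, 0, 1, -3, 0.1], [0, 0, 0, 0, 1, -4, 0.1], [0, 0, 0, 0, 1, -4.5, 0.1], [0, 0, 0, 0, 1, -5, 0.1], [0, 0, 0, 0, 1, -5, 0.1], [0, 0, 0, 0, 1, -5, 0.1]]}}

```text
time_s: 11.15
tool_pos: [0.5034, -0.3663, 0.0424]
ee_rot: [-0.0, 0.998, 0.07, 0.0]
contact_force: [-1.9, 1.2, 4.1]
width: 0.0197
finger_force: 29.9
```

The wrist force went from −2 N to +4 N, so it has touched down. I'll release and retreat straight up.

Call:
{"op": "arm_command", "data": {"targets": [[0, 0, 0, 0, 0, 0, 0.26], [0, 0, 0, 0, 0, 0, 0.35], [0, 0, 0, 0, 0, 0, 0.5], [0, 0, 0, 0, 0, 0, 0.5], [0, 0, 0, 0, 0, 0, 0.5], [0, 0, 0, 0, 0, 0, 0.5], [0, 0, 0, 0, 0, 10, 0.5], [0, 0, 0, 0, 0, 30, 0.5], [0, 0, 0, 0, 0, 60, 0.5], [0, 0, 0, 0, 0, 95, 0.5], [0, 0, 0, 0, 0, 130, 0.5], [0, 0, 0, -20, 0, 160, 0.5], [0, 0, 0, -45, 0, 180, 0.5], [0, 0, 0, -60, 0, 185, 0.5], [0, 0, 0, -60, 0, 185, 0.5]]}}

```text
time_s: 12.4
tool_pos: [0.4416, -0.3665, 0.2286]
ee_rot: [0.001, 0.998, 0.069, 0.001]
contact_force: [-0.0, -1.4, 0.4]
width: 0.0442
finger_force: 0.0
```

```bash
python3 - <<'E'
from h import *
s=manip.get_state();print(s["time_s"],s["tool_pos"],s["width"])
_,w=snap("wrist","w6.png"); _,c=snap("scene","s6.png")
cv2.imwrite("pics/c6.png",np.hstack([w[0:300,180:500],cv2.resize(c[190:440,190:540],(420,300))])[:,:,::-1])
E
```

```text
12.4 [ 0.44158232 -0.36646422  0.22863654] 0.044195249743698574
```

View pics/c6.png

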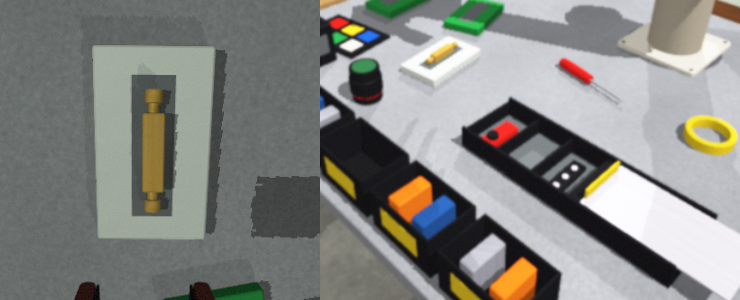

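The spigot lies lengthwise and centred on the mark at about (154,150). The cover rests on the deck, and the other two parts and the lens are undisturbed.

```bash
python3 -c "
from workcell import ticket
print(ticket.finish_job())"
```

```text
the job is handed in; nothing more can be done
None
```

The job is handed in at about 12.5 s: the cover is pushed open and lying on the deck, the brass spigot is set down lengthwise on the grey mark, and the other two parts and the lens are where they were.

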